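# Flip the vial box's status paddle

## Robot

A 6-joint arm with a two-finger parallel gripper is mounted at the origin on a cart in front of the work surface, level with it; the furniture and walls round the work are solid. World frame = base frame: x ahead of the robot, y to its left, z up, the work surface at z = 0. Lengths are in mm, angles in rad, forces in N, time in s.
With the tool pointing down it reaches from about 350 to 875 mm from the base axis. Payload 15.5 kg.
Tool frame: the origin (TCP) lies on the centre line of the jaws, within the pads' length; the fingertips stand tips_ahead ahead of it and the grasp point (between the pads) lies 2 mm behind it (tips_ahead is the distance from the TCP to the fingertips, in mm); z points along the fingers, y is the line along which they close (so a half turn about z gives the same grasp; the last joint's range is limited). The gripper opens to 85 mm and grips with 20 to 120 N. Pads are 22 mm wide; open, the fingers measure 114 mm over their backs; the gripper's body (76 mm by 85 mm) begins 54 mm behind the grasp point. The pads swing forward as they close: fully open they stand 13 mm farther back than shut.
Start: joints at [1.081, 0.494, 1.345, -0, 1.302, -0.096], TCP at [240.385, 576.924, 223.277] pointing down, gripper open.
Joint ranges: [-2.91, 2.91], [-0.82, 2.16], [0.22, 2.67], [-1.22, 4.37], [0.12, 2.79], [-3.08, 3.08]. Speed limits (rad/s): [1.89, 1.89, 2.57, 3.01, 3.01, 3.01].

## Interface

Orientations are given as a 3x3 rotation matrix whose columns are the frame's x, y, z axes.
In Python, from cell import get_state, grab_frame, camera_info, sign_off, tips_ahead gives the robot as it stands.
- The arm moves only by the tool carry_out, never from a script. Its argument "rows" is a list of rows, each an object of numbers: "tx", "ty", "tz": the shift along the tool's x, y, z in mm; "twist": the turn about the tool's z in rad; "fingers": the gripper command: -1 is shut, 1 is fully open, values between are in proportion. In form: [{"tx": .., "ty": .., "tz": .., "twist": .., "fingers": ..}, ...]. A call has 1 to 12 rows; each row shifts and turns the commanded pose from where the row before left it, along the tool's axes as they then stand; what a row does not reach is not made up. A row lasts 1/8 s, in which the tool goes at most 62.5 mm and 10.7 degrees, less where a joint would pass 70% of its speed; a pose out of reach is approached as far as the arm can. A call is refused whole if a number of a shift passes 62.5 or a number of a turn 0.188, either way. A call with a gripper value outside its range is refused whole. The fingers move at their own pace and stop on an object; the grip force is fixed at half the most. Time passes only in rows, so rows that do not move let the fingers close. It gives the time, the measured TCP pose, the force, the opening and the grip force at its end, in the units of the state.
- get_state(): the state, without advancing time (a new reading comes with each control period).
- grab_frame(name): name is "scene" or "side" or "wrist"; returns (picture, depth): 400x640x3 uint8, red, green, blue; 400x640 float32, mm along the optical axis (not along the pixel's ray), 0 where there is no reading.
- camera_info(name): a dict with "mtx" (3x3 intrinsics, pixels), "distortion" ([k1, k2, p1, p2, k3] as OpenCV has them; the pictures are not rectified), "rvec" (rotation vector, rad) and "tvec" (3), from world to camera coordinates, as OpenCV has them. Camera axes: x right, y down, z forward; pixel columns grow to the right and rows downward; lengths in mm; the calibration is good to about 2 mm. A picture is of the moment at which its call begins: read the wrist's pose just before it. camera_info takes no time and is no camera call; for the wrist camera it gives the pose at the moment of the call.
- sign_off(): hands the job in; it is judged then, once.
The state is a dict: "time_s": time; "joints": joint angles; "dq": joint speeds; "tau": joint torques, N m; "tcp_pos": TCP position; "tool_rot": TCP orientation; "contact_force": force on the tool from outside, world axes, zero at the start; "torque": the same for the moment, N m; "gripper_width": opening from 0.0 (shut) to 1.0 (fully open); "gripper_force": force on a finger pad.
Only numpy, scipy, OpenCV 4.12 (cv2) and the standard library are available. Lean on these libraries where they do the work, as an engineer would, in place of code of your own. Each camera call takes 0.05 s, during which the arm holds its last target. There are 200 camera calls.

## Task

Two small flip signs stand on the table, one in front of a box of ten vials and one in front of two bottles; the vials have now been checked. With the fingertips, push the paddle of the sign in front of the vial box up from under its free edge and over its hinge, without flinging it, then press it gently down until it lies level, fully over on its other stop with the two-bar face up. Do not pinch or lift anything, do not shift either stand, and leave the other sign's paddle, the vial box, the bottles and the pen alone.

Things in the scene. Friction and masses are not known exactly. Their poses are not given: they have to be found in the camera images.
- stand_vials: free-standing flip-sign stand that belongs to the box of ten vials, found about 130 mm beyond it as seen from the robot (on its +y side): dark steel base plate 110 x 95 x 8 mm, two aluminium cheeks 79 mm apart over their outsides, carrying a hinged paddle. About 0.9 kg, stands loose on the table. Origin: centre of the underside of the base; x points to the robot's right (turned by up to 20 degrees), y along the hinge and away from the robot, z up.
- flag_vials_hinge (a point): middle of the horizontal hinge pin of that stand, 80 mm above the table; same axes as the stand. The cheeks end 11 mm above the pin; rubber stop bars under the paddle lie 21 mm either side of the pin, their tops 3 mm below its centre line; nothing but the base plate (top at 8 mm) is under the outer part of the paddle.
- flag_vials_edge (a point): middle of the free edge of its paddle, 74 mm from the hinge pin. The paddle is a white plate 60 mm wide (along the hinge), 4 mm thick, its free edge a round bead 8 mm thick. One face bears a raised ring, the other two raised bars.
- flag_vials (a joint): angle of that paddle (rad): 0 = lying level with its free edge to the robot's left (-x of the stand), ring face up; pi/2 = standing straight up; pi = lying level on the right-hand side (+x), fully over on its stop, two-bar face up. Stiff hinge (0.03 N m, under 1 N at the edge): the paddle stays at whatever angle it is left, it does not fall over by itself.
- stand_bottles: free-standing flip-sign stand that belongs to the two small bottles, found about 130 mm beyond it as seen from the robot (on its +y side): dark steel base plate 110 x 95 x 8 mm, two aluminium cheeks 79 mm apart over their outsides, carrying a hinged paddle. About 0.9 kg, stands loose on the table. Origin: centre of the underside of the base; x points to the robot's right (turned by up to 20 degrees), y along the hinge and away from the robot, z up.
- flag_bottles_hinge (a point): middle of the horizontal hinge pin of that stand, 80 mm above the table; same axes as the stand. The cheeks end 11 mm above the pin; rubber stop bars under the paddle lie 21 mm either side of the pin, their tops 3 mm below its centre line; nothing but the base plate (top at 8 mm) is under the outer part of the paddle.
- flag_bottles_edge (a point): middle of the free edge of its paddle, 74 mm from the hinge pin. The paddle is a white plate 60 mm wide (along the hinge), 4 mm thick, its free edge a round bead 8 mm thick. One face bears a raised ring, the other two raised bars.
- flag_bottles (a joint): angle of that paddle (rad): 0 = lying level with its free edge to the robot's left (-x of the stand), ring face up; pi/2 = standing straight up; pi = lying level on the right-hand side (+x), fully over on its stop, two-bar face up. Stiff hinge (0.03 N m, under 1 N at the edge): the paddle stays at whatever angle it is left, it does not fall over by itself.
- vial_box: open carton with ten pink-capped vials, 57 x 133 x 48 mm, origin at the centre of its underside; loose
- bottle_1: small blue-capped bottle, 33 mm across, 58 mm high, origin at the centre of its underside; loose
- bottle_2: the same kind of bottle beside it, 33 mm across, 58 mm high, origin at the centre of its underside; loose
- pen: felt pen lying on the table in front of the stands, to the right, 12 x 137 x 14 mm, origin at the centre of its underside, y along its length; loose
Not all that is in view belongs to the job. What is shaped like the stand_bottles but orange is not meant.

How it is judged:
By the outcome, as a careful person would: the job done as asked, in the order asked, and still so for the second after the job is handed in, with the robot touching nothing.
It also fails if it takes over 48 s, if anything falls off the work surface, if the arm or the gripper's body presses on something with over 40 N, if the wrist force passes 120 N, or if a joint passes its speed limit or range.

## Working session

There is one attempt and no reset: what is moved stays moved. The work goes in short steps, Python scripts to look and compute and a tool call to move; the robot and the scene stay as the last step left them, time stands still between calls to the robot, and variables do not carry over. Pictures are saved under pics/ and viewed, at most 10 in all, crops included, and the job is handed in when it is done.

Besides the shell and the picture viewer there is one more tool, called as name([rows], argument=value, ...), one row to a line, values as JSON. carry_out: Moves the arm, as the interface text tells. Its arguments: {"type":"object","properties":{"rows":{"type":"array","items":{"type":"object","properties":{"tx":{"type":"number"},"ty":{"type":"number"},"tz":{"type":"number"},"twist":{"type":"number"},"fingers":{"type":"number"}}}}},"required":["rows"]}

```bash
mkdir -p pics
cat > h.py <<'E'
import numpy as np, cv2
from cell import *
def snap(n,fn):
    ci=camera_info(n); im,d=grab_frame(n)
    cv2.imwrite(f'pics/{fn}.png',im[...,::-1]); np.savez(f'pics/{fn}.npz',im=im,d=d,**{k:np.array(v) for k,v in ci.items()})
def load(fn): return np.load(f'pics/{fn}.npz')
def world(f,uv,z=None):
    uv=np.array(uv,float).reshape(-1,1,2)
    n=cv2.undistortPoints(uv,f['mtx'],f['distortion'])[:,0]
    R=cv2.Rodrigues(f['rvec'])[0];t=f['tvec'].reshape(3)
    rays=np.c_[n,np.ones(len(n))]
    if z is None:
        p=uv[:,0].round().astype(int); c=rays*f['d'][p[:,1],p[:,0]][:,None]
        return (c-t)@R
    C=-R.T@t; w=rays@R
    return C+w*((z-C[2])/w[:,2])[:,None]
E
python3 - <<'E'
from h import *
for n in('scene','side','wrist'): snap(n,n+'0')
s=get_state();print(s,tips_ahead if not callable(tips_ahead) else tips_ahead())
E
```

```text
{'time_s': 0.15, 'joints': array([ 1.08049789e+00,  4.94043016e-01,  1.34594700e+00,  2.58693032e-05,
        1.30247683e+00, -9.55046749e-02]), 'dq': array([-0.00128213, -0.00065134, -0.00237027,  0.00164026, -0.00266247,
       -0.00065447]), 'tau': array([ 2.58001397e-03, -8.82550621e+01, -3.84069622e+01,  1.50072369e-04,
        7.05604631e-03, -5.46654485e-05]), 'tcp_pos': array([240.25795613, 576.70106681, 222.84979938]), 'tool_rot': array([[-9.23073241e-01,  3.84623978e-01, -4.33653280e-04],
       [ 3.84624207e-01,  9.23072935e-01, -7.59460992e-04],
       [ 1.08186698e-04, -8.67831668e-04, -9.99999618e-01]]), 'contact_force': array([-0.60018836, -0.58303801,  0.07687572]), 'torque': array([-0.00058508, -0.03173185, -0.00595822]), 'gripper_force': 0.0, 'gripper_width': 1.0007531518085921} 17.0
```

View pics/scene0.png

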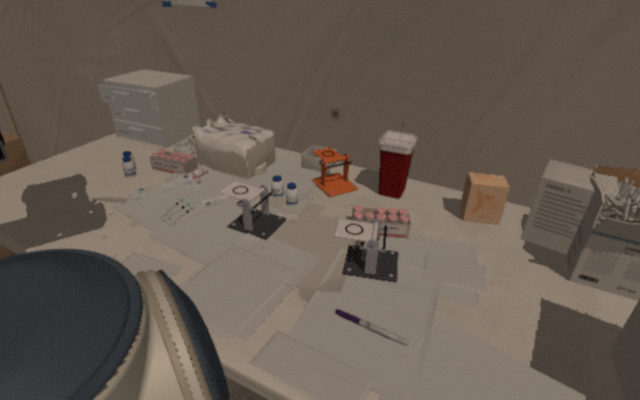

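View pics/side0.png

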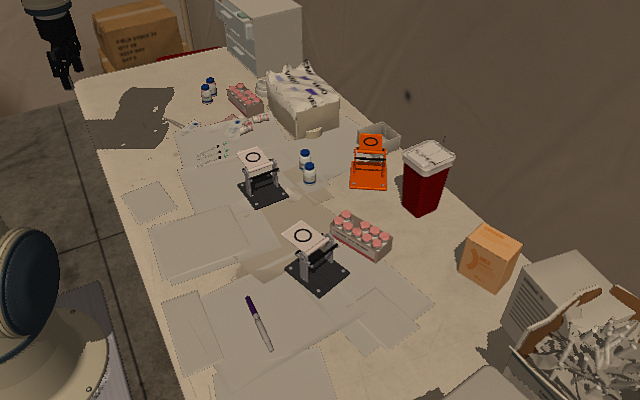

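The scene view has two grey stands. One at (371,262) has a vial box right behind it at (380,220). The other at (257,222) has two bottles behind it at (285,190). The orange one at (335,185) is excluded. The stand meant is the one at scene (371,262), side (318,265). I'll confirm it in an enlarged crop.

Run:
```python
from h import *
a=load('side0')['im'][200:310,270:400];b=load('scene0')['im'][195:295,320:420]
a=cv2.resize(a,None,fx=4.5,fy=4.5,interpolation=2)[:,:,::-1]
cv2.imwrite('pics/cropside.png',a)
b=cv2.resize(b,None,fx=5,fy=5,interpolation=2)[:,:,::-1]
cv2.imwrite('pics/cropscene.png',cv2.convertScaleAbs(b,alpha=1.5))
f=load('side0')
# depth cloud around stand
v,u=np.mgrid[200:310,270:400]; m=f['d'][v,u]>0
P=world(f,np.c_[u[m],v[m]])
# base-plate & paddle heights
for lo,hi in((5,12),(76,90)):
    q=P[(P[:,2]>lo)&(P[:,2]<hi)]; print(lo,len(q),q.min(0),q.max(0),np.median(q,0))
```

```text
5 1844 [ 463.10335077 -207.41895       5.00041951] [833.04366035 202.02281765  11.9952846 ] [573.43272676 -61.83419292   8.21474284]
76 1068 [517.06217942 -80.63535233  76.01150084] [607.27850515  33.20316078  89.87383006] [555.34437335 -22.67323596  83.49967069]
```

View pics/cropside.png

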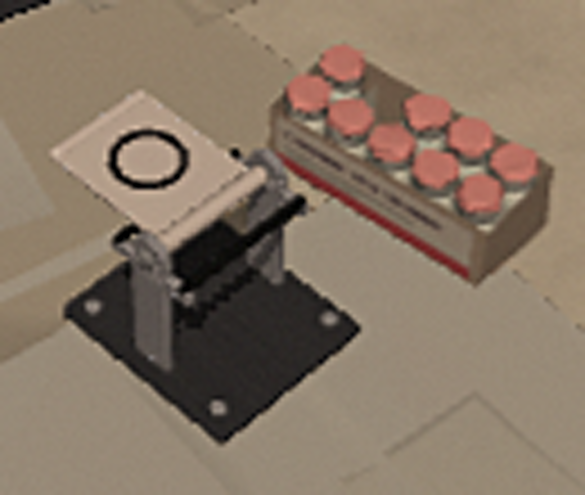

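View pics/cropscene.png

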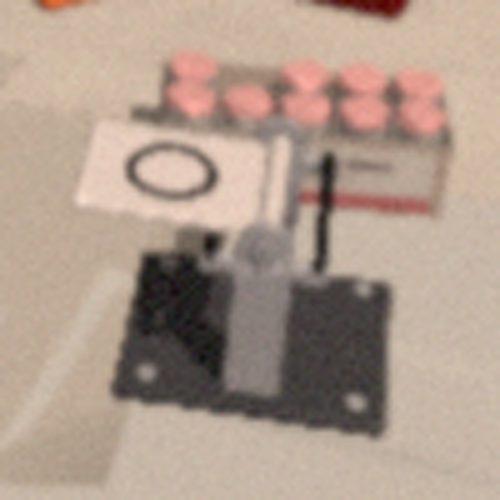

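The crops confirm it. The ring-face-up paddle is to the left, and the ten pink-capped vials stand directly behind this stand. In the side crop the base corners are at (65,312), (222,440) and (360,327). The paddle's free edge runs from (142,90) to (50,155).

Run:
```python
from h import *
S=lambda p:np.array(p)/4.5+[270,200]
C=lambda p:np.array(p)/5+[320,195]
f=load('side0');g=load('scene0')
print('side base L,N,R',world(f,S([(65,312),(222,440),(360,327)]),8).round(1))
print('scene base FL FR NR NL',world(g,C([(150,255),(390,282),(385,435),(115,395)]),8).round(1))
print('side paddle free far,near',world(f,S([(142,90),(50,155)]),82).round(1), world(f,S([(142,90),(50,155)])).round(1))
print('scene paddle FL NL',world(g,C([(95,120),(78,205)]),82).round(1))
v,u=np.mgrid[200:310,270:400]; P=world(f,np.c_[u.ravel(),v.ravel()])
im=f['im'][v,u].reshape(-1,3).astype(int)
m=(P[:,2]>74)&(P[:,2]<95)&(im.min(1)>120); q=P[m]
r=cv2.minAreaRect(q[:,:2].astype(np.float32)); print(m.sum(),r,cv2.boxPoints(r).round(1),np.percentile(q[:,2],[5,50,95]))
m=(P[:,2]>5)&(P[:,2]<12)&(im.max(1)<75)&(P[:,0]<640)
r=cv2.minAreaRect(P[m][:,:2].astype(np.float32)); print(m.sum(),r)
```

```text
side base L,N,R [[ 507.   -13.4    8. ]
 [ 536.5 -113.8    8. ]
 [ 624.9  -88.     8. ]]
scene base FL FR NR NL [[ 589.8   14.3    8. ]
 [ 623.   -84.9    8. ]
 [ 529.6 -112.7    8. ]
 [ 499.7  -10.2    8. ]]
side paddle free far,near [[574.6  34.5  82. ]
 [517.5  16.9  82. ]] [[610.7 107.8   1.9]
 [517.4  16.8  82.1]]
scene paddle FL NL [[572.9  36.8  82. ]
 [515.4  17.1  82. ]]
718 ((554.9428100585938, -18.456439971923828), (76.57960510253906, 93.36293029785156), 17.423324584960938) [[504.4  14.6]
 [532.4 -74.5]
 [605.5 -51.5]
 [577.5  37.5]] [81.18080636 83.65258918 86.40596915]
1359 ((554.5792236328125, 45.322509765625), (109.71159362792969, 306.6678161621094), 6.63278865814209)
```

Run:
```python
from h import *
f=load('side0')['im'][0:100,20:110]
a=cv2.resize(f,None,fx=5,fy=5,interpolation=2)[:,:,::-1]; a=cv2.convertScaleAbs(a,alpha=2.5,beta=20)
w=load('wrist0')['im'][:,:,::-1]; w=cv2.resize(w,(340,212))
o=np.zeros((500,790,3),np.uint8); o[:,:450]=a; o[:212,450:]=cv2.convertScaleAbs(w,alpha=1.5)
cv2.imwrite('pics/grip.png',o)
```

```text
(no output)
```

View pics/grip.png

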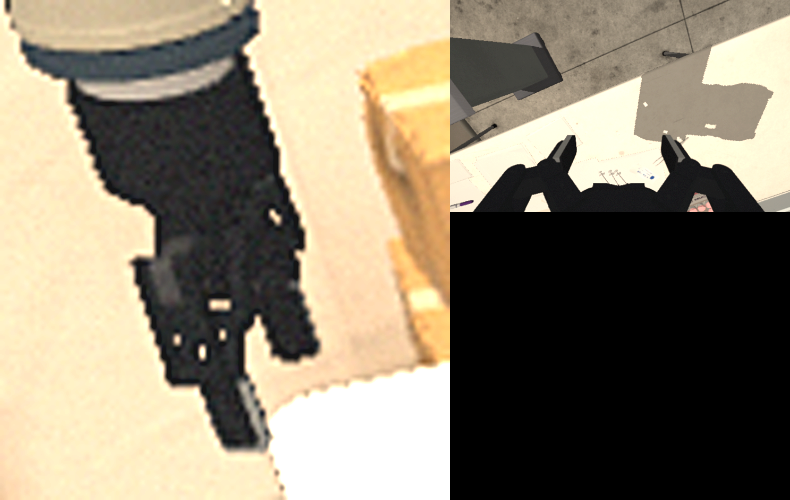

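The gripper crop shows slim, vertical fingers with pads at the tips. I'll measure the finger profile from the wrist depth to see whether the pad tops form a ledge.

Run:
```python
from h import *
f=load('wrist0'); v,u=np.mgrid[0:400,0:640]; m=(f['d']>0)&(f['d']<400)
P=world(f,np.c_[u[m],v[m]])
s=get_state();T=(P-s['tcp_pos'])@s['tool_rot']
print('cam in tool',((-cv2.Rodrigues(f['rvec'])[0].T@f['tvec'].reshape(3)-s['tcp_pos'])@s['tool_rot']).round())
for z in range(-80,20,4):
    q=T[(T[:,2]>=z)&(T[:,2]<z+4)&(abs(T[:,0])<40)]
    a=q[q[:,1]>0];b=q[q[:,1]<0]
    if len(a)>3 and len(b)>3: print(z,len(q),'L y',a[:,1].min().round(1),a[:,1].max().round(1),'R',b[:,1].min().round(1),b[:,1].max().round(1),'x',q[:,0].min().round(),q[:,0].max().round())
```

```text
cam in tool [  82.   -0. -151.]
-80 3615 L y 31.4 74.0 R -74.2 -31.8 x -14.0 16.0
-76 3636 L y 36.3 74.5 R -75.2 -36.5 x -14.0 14.0
-72 1488 L y 38.3 74.7 R -74.7 -38.5 x -13.0 14.0
-68 732 L y 42.0 69.4 R -70.5 -42.0 x 5.0 13.0
-64 265 L y 41.9 64.0 R -63.7 -42.4 x -2.0 12.0
-60 712 L y 41.7 49.3 R -49.6 -42.2 x -5.0 11.0
-56 570 L y 42.0 56.8 R -56.6 -42.2 x -12.0 11.0
-52 583 L y 41.9 56.4 R -56.1 -42.1 x -12.0 10.0
-48 552 L y 41.7 56.5 R -57.1 -42.2 x -13.0 11.0
-44 485 L y 41.9 56.2 R -56.6 -42.1 x -12.0 11.0
-40 437 L y 41.9 56.4 R -56.7 -42.3 x -13.0 11.0
-36 417 L y 42.4 56.0 R -56.7 -42.3 x -12.0 10.0
-32 361 L y 42.5 55.6 R -55.3 -42.1 x -13.0 11.0
-28 239 L y 42.3 49.5 R -49.4 -42.3 x -12.0 10.0
-24 77 L y 42.5 43.3 R -43.0 -42.5 x -11.0 8.0
```

Run:
```python
from h import *
f=load('wrist0');s=get_state()
for z in(-60,-21,4,17):
    p=np.array([[x,y,z] for x in(-11,11) for y in(-42.5,42.5)],float)@s['tool_rot'].T+s['tcp_pos']
    print(z,cv2.projectPoints(p,f['rvec'],f['tvec'],f['mtx'],f['distortion'])[0][:,0].round().tolist())
a=f['im'][225:400,170:470]; a=cv2.resize(a,None,fx=2.6,fy=2.6,interpolation=2)[:,:,::-1]
cv2.imwrite('pics/tips.png',cv2.convertScaleAbs(a,alpha=1.5,beta=25))
```

```text
-60 [[216.0, 339.0], [419.0, 339.0], [209.0, 296.0], [426.0, 296.0]]
-21 [[240.0, 283.0], [395.0, 283.0], [236.0, 247.0], [399.0, 247.0]]
4 [[250.0, 259.0], [385.0, 259.0], [247.0, 227.0], [387.0, 227.0]]
17 [[254.0, 249.0], [380.0, 249.0], [252.0, 219.0], [383.0, 219.0]]
```

View pics/tips.png

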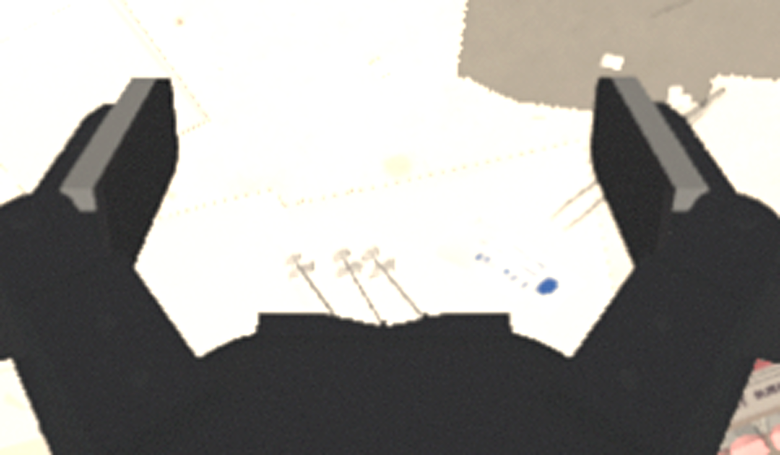

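The tips view shows the pads at rows 255–283, which puts the open tips about 22 mm behind the TCP. That disagrees with tips_ahead, so I'll cross-check with the side camera.

Run:
```python
from h import *
f=load('side0');s=get_state()
v,u=np.mgrid[0:100,20:110]; P=world(f,np.c_[u.ravel(),v.ravel()]);T=(P-s['tcp_pos'])@s['tool_rot']
m=(np.abs(T[:,:2])<[30,90]).all(1)&(T[:,2]>-200)&(T[:,2]<60)
for z in range(-120,30,6):
    q=T[m&(T[:,2]>=z)&(T[:,2]<z+6)]
    if len(q):print(z,len(q),q[:,:2].min(0).round(),q[:,:2].max(0).round())
```

```text
-120 82 [-24. -71.] [14. 26.]
-114 99 [-24. -72.] [15. 72.]
-108 85 [-23. -74.] [ 9. 67.]
-102 97 [-22. -74.] [ 8. 73.]
-96 74 [-22. -76.] [ 8. 68.]
-90 83 [-21. -77.] [ 8. 68.]
-84 71 [-21. -78.] [ 8. 71.]
-78 81 [-18. -79.] [ 8. 73.]
-72 56 [-18. -78.] [10. 71.]
-66 26 [-17. -63.] [ 4. 48.]
-60 44 [-16. -61.] [ 6. 48.]
-54 55 [-15. -62.] [ 7. 49.]
-48 47 [-15. -59.] [ 7. 49.]
-42 50 [-15. -60.] [ 8. 46.]
-36 46 [-14. -60.] [ 8. 46.]
-30 42 [-14. -58.] [ 7. 47.]
-24 17 [-11. -53.] [ 9. 45.]
```

Both cameras agree: the open tips sit about 21 mm behind the nominal TCP, so they should be about 8 mm behind when shut. I'll trust that and check it up close. The fingers have no ledge, so I'll lift with the shut tips at the free-edge bead. Moving to a spot left of the edge.

carry_out([
  {"tx": -20,"ty": -15,"fingers": -1},
  {"tx": -40,"ty": -30.5,"fingers": -1},
  {"tx": -40,"ty": -30.5,"fingers": -1},
  {"tx": -40,"ty": -30.5,"fingers": -1},
  {"tx": -40,"ty": -30.5,"fingers": -1},
  {"tx": -40,"ty": -30.5,"fingers": -1},
  {"tx": -40,"ty": -30.5,"fingers": -1},
  {"tx": -40,"ty": -30.5,"fingers": -1},
  {"tx": -40,"ty": -30.5,"fingers": -1},
  {"tx": -40,"ty": -30.5,"fingers": -1},
  {"tx": -40,"ty": -30.5,"fingers": -1},
  {"tx": -40,"ty": -31,"fingers": -1},
])

```text
$.rows[0]: bad value
```

carry_out([
  {"twist": 0.15,"tx": -10,"fingers": -1},
  {"twist": 0.15,"fingers": -1},
  {"twist": 0.15,"fingers": -1},
  {"twist": 0.15,"fingers": -1},
  {"twist": 0.15,"fingers": -1},
  {"twist": 0.12,"fingers": -1},
  {"fingers": -1},
  {"fingers": -1},
])

```text
$.rows[0]: bad value
```

```bash
cat > st.py <<'E'
from h import *
E=np.array([545,26,80.]);ex=np.array([.302,-.953,0]);ey=np.array([.953,.302,0]);
H=E+74*ex
def rep():
    s=get_state();p=s['tcp_pos']-H
    # stand coords of TCP rel hinge; F in stand axes
    print('t%.2f'%s['time_s'],'tcp st x%.1f y%.1f z%.1f'%(p@ex,p@ey,s['tcp_pos'][2]),'F st',(s['contact_force']@np.c_[ex,ey,[0,0,1]]).round(2),'toolx.ex %.4f'%(s['tool_rot'][:,0]@ex),'tooly.ex %.4f'%(s['tool_rot'][:,1]@ex),'w%.2f'%s['gripper_width'])
    return s
if __name__=='__main__': rep()
E
python3 - <<'E'
from st import *
s=rep(); snap('wrist','w1')
f=load('w1'); v,u=np.mgrid[0:400,0:640]; P=world(f,np.c_[u.ravel(),v.ravel()]);T=(P-s['tcp_pos'])@s['tool_rot']
m=(abs(T[:,0])<30)&(abs(T[:,1])<40)&(T[:,2]>-75)&(T[:,2]<40)
for z in range(-70,20,6):
    q=T[m&(T[:,2]>=z)&(T[:,2]<z+6)]
    if len(q):print(z,len(q),q[:,:2].min(0).round(1),q[:,:2].max(0).round(1))
print(T[m][:,2].max())
E
```

```text
t0.15 tcp st x-690.8 y-124.1 z222.8 F st [ 0.37 -0.75  0.08] toolx.ex -0.6453 tooly.ex -0.7635 w1.00
-70.11961863424175
```

View pics/w1.png

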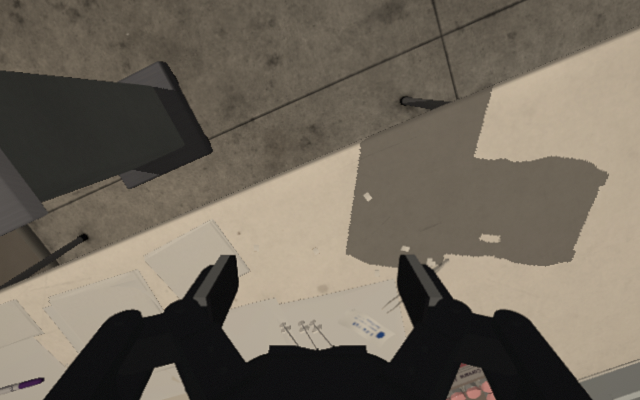

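The moves were refused, probably because every key has to be given. This picture just shows the unmoved start view. Resending with all keys.

carry_out([
  {"tx": -20,"ty": -15,"tz": 0,"twist": 0,"fingers": -1},
  {"tx": -40,"ty": -30.5,"tz": 0,"twist": 0,"fingers": -1},
  {"tx": -40,"ty": -30.5,"tz": 0,"twist": 0,"fingers": -1},
  {"tx": -40,"ty": -30.5,"tz": 0,"twist": 0,"fingers": -1},
  {"tx": -40,"ty": -30.5,"tz": 0,"twist": 0,"fingers": -1},
  {"tx": -40,"ty": -30.5,"tz": 0,"twist": 0,"fingers": -1},
  {"tx": -40,"ty": -30.5,"tz": 0,"twist": 0,"fingers": -1},
  {"tx": -40,"ty": -30.5,"tz": 0,"twist": 0,"fingers": -1},
  {"tx": -40,"ty": -30.5,"tz": 0,"twist": 0,"fingers": -1},
  {"tx": -40,"ty": -30.5,"tz": 0,"twist": 0,"fingers": -1},
  {"tx": -40,"ty": -30.5,"tz": 0,"twist": 0,"fingers": -1},
  {"tx": -40,"ty": -31,"tz": 0,"twist": 0,"fingers": -1},
])

```text
time_s: 1.7
tcp_pos: [530.6, 74.4, 223.3]
tool_rot: [[-0.923, 0.385, 0.0], [0.385, 0.923, 0.0], [0.0, 0.0, -1.0]]
contact_force: [-0.2, 0.6, 0.7]
gripper_width: -0.001
gripper_force: 0.0
```

carry_out([
  {"tx": -10,"ty": 0,"tz": 0,"twist": 0.15,"fingers": -1},
  {"tx": 0,"ty": 0,"tz": 0,"twist": 0.15,"fingers": -1},
  {"tx": 0,"ty": 0,"tz": 0,"twist": 0.15,"fingers": -1},
  {"tx": 0,"ty": 0,"tz": 0,"twist": 0.15,"fingers": -1},
  {"tx": 0,"ty": 0,"tz": 0,"twist": 0.15,"fingers": -1},
  {"tx": 0,"ty": 0,"tz": 0,"twist": 0.12,"fingers": -1},
  {"tx": 0,"ty": 0,"tz": 0,"twist": 0,"fingers": -1},
  {"tx": 0,"ty": 0,"tz": 0,"twist": 0,"fingers": -1},
])

```text
time_s: 2.7
tcp_pos: [539.2, 72.2, 223.2]
tool_rot: [[-0.304, 0.953, -0.0], [0.953, 0.304, 0.0], [0.0, -0.0, -1.0]]
contact_force: [-0.2, 0.6, -0.5]
gripper_width: 0.003
gripper_force: 0.0
```

```bash
cat > prof.py <<'E'
from st import *
import sys
s=rep(); snap('wrist',sys.argv[1])
f=load(sys.argv[1]); v,u=np.mgrid[0:400,0:640]; P=world(f,np.c_[u.ravel(),v.ravel()]);T=(P-s['tcp_pos'])@s['tool_rot']
m=(abs(T[:,0])<30)&(abs(T[:,1])<40)&(T[:,2]>-75)&(T[:,2]<40)
for z in range(-70,20,6):
    q=T[m&(T[:,2]>=z)&(T[:,2]<z+6)]
    if len(q):print(z,len(q),q[:,:2].min(0).round(1),q[:,:2].max(0).round(1))
print(T[m][:,2].max())
# paddle in stand coords
S=(P-H)@np.c_[ex,ey,[0,0,1]]; im=f['im'].reshape(-1,3).astype(int)
m=(abs(S[:,1])<45)&(abs(S[:,0])<110)&(P[:,2]>40)&(im.min(1)>90)&((abs(T[:,0])>25)|(abs(T[:,1])>40))
print('paddle',m.sum(),np.percentile(S[m],[1,50,99],axis=0).round(1).tolist())
E
python3 prof.py w2
```

```text
t2.70 tcp st x-119.7 y8.4 z223.2 F st [-0.63 -0.04 -0.51] toolx.ex -0.9997 tooly.ex -0.0020 w0.00
-70 3812 [-11.8 -40. ] [12.8 40. ]
-64 2208 [-12.7 -36.8] [13.5 38.5]
-58 1351 [-13.3 -31.8] [13.7 33.6]
-52 544 [-11.3 -20.4] [12.9 21.7]
-46 360 [-11.7 -12.5] [11.2 14.7]
-40 385 [  5.1 -12.5] [11.1 14.6]
-34 360 [  5.2 -12.4] [11.  14.7]
-28 301 [  4.9 -12.6] [11.  14.7]
-22 275 [  5.4 -12.4] [10.7 14.5]
-16 62 [  5.6 -10.6] [10.8 10.1]
-12.852592910367282
paddle 1463 [[-76.9, -40.5, -4.4], [-59.1, -11.6, 4.2], [1.2, 28.2, 10.7]]
```

View pics/w2.png

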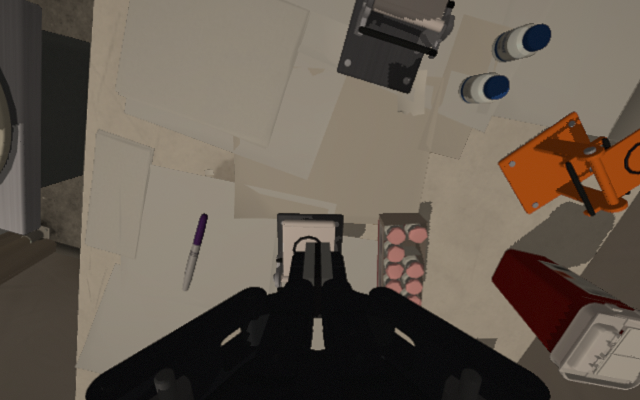

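The wrist view shows the shut fingers just left of the target paddle, with the ring sign at (308,240) and the vial box at (402,255). The bottle stand is far off at (390,40). The measured shut tip is about 12 mm behind the TCP. Lowering beside the free edge.

carry_out([
  {"tx": 0,"ty": -9,"tz": 28,"twist": 0,"fingers": -1},
  {"tx": 0,"ty": 0,"tz": 28,"twist": 0,"fingers": -1},
  {"tx": 0,"ty": 0,"tz": 28,"twist": 0,"fingers": -1},
  {"tx": 0,"ty": 0,"tz": 28,"twist": 0,"fingers": -1},
  {"tx": 0,"ty": 0,"tz": 28,"twist": 0,"fingers": -1},
  {"tx": 0,"ty": 0,"tz": 28,"twist": 0,"fingers": -1},
  {"tx": -12,"ty": 0,"tz": 0,"twist": 0,"fingers": -1},
  {"tx": -10,"ty": 0,"tz": 0,"twist": 0,"fingers": -1},
  {"tx": 0,"ty": 0,"tz": 0,"twist": 0,"fingers": -1},
])

```text
time_s: 3.88
tcp_pos: [538.4, 47.5, 56.4]
tool_rot: [[-0.3, 0.954, 0.002], [0.954, 0.3, -0.0], [-0.001, 0.002, -1.0]]
contact_force: [-0.1, -0.1, 0.8]
gripper_width: -0.004
gripper_force: 0.0
```

Run:
```python
from st import *
s=rep(); snap('side','s3'); snap('scene','c3'); snap('wrist','w3')
for i in range(3): print(get_state()['contact_force'])
f=load('s3'); a=f['im'][185:295,260:390]; a=cv2.resize(a,None,fx=4.5,fy=4.5,interpolation=2)[:,:,::-1]
cv2.imwrite('pics/s3c.png',cv2.convertScaleAbs(a,alpha=1.6,beta=20))
v,u=np.mgrid[180:300,260:390]; P=world(f,np.c_[u.ravel(),v.ravel()]);S=(P-H)@np.c_[ex,ey,[0,0,1]]
T=(P-s['tcp_pos'])@s['tool_rot']; m=(abs(T[:,0])<20)&(abs(T[:,1])<25)&(T[:,2]<60)&(T[:,2]>-60)
for z in range(-54,60,6):
    q=T[m&(T[:,2]>=z)&(T[:,2]<z+6)]
    if len(q):print(z,len(q),q[:,:2].min(0).round(1),q[:,:2].max(0).round(1))
```

```text
t3.88 tcp st x-96.4 y0.2 z56.4 F st [ 0.1  -0.17  0.76] toolx.ex -0.9997 tooly.ex 0.0018 w-0.00
[ 0.20041564 -0.0193515   0.42129626]
[ 0.20041564 -0.0193515   0.42129626]
[ 0.20041564 -0.0193515   0.42129626]
-54 15 [-15.1 -13.4] [-8.2 23.9]
-48 21 [-15.7 -12.3] [-5.9 10.2]
-42 22 [-14.3 -13.4] [-4.5 14.4]
-36 22 [-14.8 -13.6] [1.  6.6]
-30 32 [-19.8 -23.6] [ 6.4 14.2]
-24 22 [-15.2 -12.1] [ 3.1 13. ]
-18 6 [-12.   -9.3] [-0.7 13. ]
-12 1 [-6.1 -2.9] [-6.1 -2.9]
48 96 [-19.7 -25. ] [19.6 16.9]
54 163 [-19.7 -24.9] [20.  18.5]
```

View pics/s3c.png

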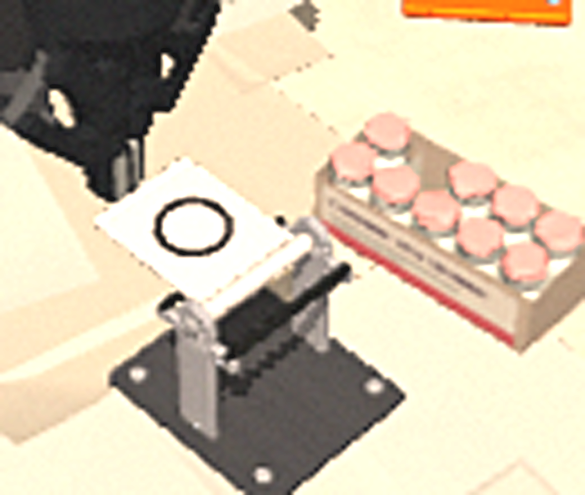

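The crop shows the shut tips, about (105,195), just left of the paddle's free edge and slightly below it. Lowering a little more, then creeping in until contact.

carry_out([
  {"tx": 0,"ty": 0,"tz": 8,"twist": 0,"fingers": -1},
  {"tx": -2,"ty": 0,"tz": 0,"twist": 0,"fingers": -1},
  {"tx": -2,"ty": 0,"tz": 0,"twist": 0,"fingers": -1},
  {"tx": 0,"ty": 0,"tz": 0,"twist": 0,"fingers": -1},
])

```text
time_s: 4.53
tcp_pos: [538.6, 44.5, 47.3]
tool_rot: [[-0.301, 0.954, 0.0], [0.954, 0.301, -0.0], [-0.0, 0.0, -1.0]]
contact_force: [0.0, 0.3, 0.5]
gripper_width: 0.0
gripper_force: 0.0
```

carry_out([
  {"tx": -1,"ty": 0,"tz": 0,"twist": 0,"fingers": -1},
  {"tx": 0,"ty": 0,"tz": 0,"twist": 0,"fingers": -1},
])

```text
time_s: 4.78
tcp_pos: [538.8, 43.6, 47.3]
tool_rot: [[-0.301, 0.954, 0.0], [0.954, 0.301, -0.0], [-0.0, 0.0, -1.0]]
contact_force: [-0.2, -0.3, 0.6]
gripper_width: 0.001
gripper_force: 0.0
```

carry_out([
  {"tx": -1,"ty": 0,"tz": 0,"twist": 0,"fingers": -1},
  {"tx": 0,"ty": 0,"tz": 0,"twist": 0,"fingers": -1},
])

```text
time_s: 5.03
tcp_pos: [539.1, 42.7, 47.3]
tool_rot: [[-0.301, 0.954, 0.0], [0.954, 0.301, 0.0], [-0.0, 0.0, -1.0]]
contact_force: [-0.4, 0.7, -0.8]
gripper_width: 0.0
gripper_force: 0.0
```

carry_out([
  {"tx": -1,"ty": 0,"tz": 0,"twist": 0,"fingers": -1},
  {"tx": 0,"ty": 0,"tz": 0,"twist": 0,"fingers": -1},
])

```text
time_s: 5.28
tcp_pos: [539.4, 41.7, 47.3]
tool_rot: [[-0.301, 0.954, -0.0], [0.954, 0.301, 0.0], [0.0, 0.0, -1.0]]
contact_force: [-0.6, 1.0, 0.0]
gripper_width: -0.001
gripper_force: 0.0
```

carry_out([
  {"tx": -1,"ty": 0,"tz": 0,"twist": 0,"fingers": -1},
  {"tx": 0,"ty": 0,"tz": 0,"twist": 0,"fingers": -1},
])

```text
time_s: 5.52
tcp_pos: [539.7, 40.9, 47.2]
tool_rot: [[-0.301, 0.954, -0.0], [0.954, 0.301, 0.0], [0.0, -0.0, -1.0]]
contact_force: [0.6, 0.7, 0.0]
gripper_width: 0.002
gripper_force: 0.5
```

carry_out([
  {"tx": -1,"ty": 0,"tz": 0,"twist": 0,"fingers": -1},
  {"tx": 0,"ty": 0,"tz": 0,"twist": 0,"fingers": -1},
])

```text
time_s: 5.78
tcp_pos: [539.7, 40.1, 47.2]
tool_rot: [[-0.301, 0.954, -0.001], [0.954, 0.301, 0.0], [0.001, -0.0, -1.0]]
contact_force: [-2.3, 4.5, 0.4]
gripper_width: 0.001
gripper_force: 2.3
```

Contact at about 5 N. Lifting now, following the edge's arc.

carry_out([
  {"tx": 0,"ty": 0,"tz": -3,"twist": 0,"fingers": -1},
  {"tx": 0,"ty": 0,"tz": -4,"twist": 0,"fingers": -1},
])

```text
time_s: 6.02
tcp_pos: [539.9, 39.9, 54.5]
tool_rot: [[-0.301, 0.954, -0.0], [0.954, 0.301, -0.0], [0.0, -0.0, -1.0]]
contact_force: [-0.7, 0.6, -0.7]
gripper_width: 0.003
gripper_force: 0.7
```

```bash
cat > ang.py <<'E'
from st import *
import sys
n=sys.argv[1]
s=rep()
B=np.c_[ex,ey,[0,0,1]]
for cam,(r0,r1,c0,c1) in(('side',(160,310,255,390)),('scene',(180,290,315,415))):
    snap(cam,n+cam); f=load(n+cam); o=load(cam+'0')
    v,u=np.mgrid[r0:r1,c0:c1]; uv=np.c_[u.ravel(),v.ravel()]
    P=world(f,uv); S=(P-H)@B; im=f['im'][v,u].reshape(-1,3).astype(int)
    T=(P-s['tcp_pos'])@s['tool_rot']
    m=(abs(S[:,1])<34)&(np.hypot(S[:,0],S[:,2])<85)&(S[:,2]>-2)&(im.min(1)>(110 if cam=='side' else 75))&(np.ptp(im,axis=1)<70)
    m&=~((abs(T[:,0])<14)&(abs(T[:,1])<17))
    q=S[m]
    if len(q)>20:
        far=q[np.hypot(q[:,0],q[:,2])>25]
        print(cam,len(far),'theta deg',np.degrees(np.median(np.arctan2(far[:,2]-2,-far[:,0]))).round(1),'x',np.percentile(far[:,0],[2,98]).round(),'z',np.percentile(far[:,2],[2,98]).round())
    # base shift: compare base-plate region by template matching
    t=(o['im'][255:298,285:352] if cam=='side' else o['im'][250:282,340:402])
    y0,x0=(255,285) if cam=='side' else (250,340)
    w=f['im'][y0-8:y0+t.shape[0]+8,x0-8:x0+t.shape[1]+8]
    r=cv2.matchTemplate(w,t,cv2.TM_CCOEFF_NORMED); _,mx,_,l=cv2.minMaxLoc(r)
    x,y=l
    if 0<x<16 and 0<y<16:
        sub=lambda a,b,c:(a-c)/(2*(a-2*b+c))
        x+=sub(*r[y,x-1:x+2]); y+=sub(*r[y-1:y+2,l[0]])
    print(cam,'base px shift',round(x-8,2),round(y-8,2),'score %.3f'%mx)
E
python3 ang.py a1
```

```text
t6.03 tcp st x-88.7 y-0.7 z54.5 F st [-0.81 -0.46 -0.72] toolx.ex -0.9997 tooly.ex 0.0008 w0.00
side 459 theta deg 7.6 x [-72. -25.] z [ 4. 13.]
side base px shift 0.13 0.11 score 0.989
scene 462 theta deg 8.4 x [-75. -25.] z [ 5. 15.]
scene base px shift 0.22 0.07 score 0.990
```

The paddle is up about 7° and the base has shifted less than 0.3 px, so the friction lift works. Continuing along the arc.

carry_out([
  {"tx": -0.5,"ty": 0,"tz": -4,"twist": 0,"fingers": -1},
  {"tx": -1,"ty": 0,"tz": -4,"twist": 0,"fingers": -1},
  {"tx": -1.3,"ty": 0,"tz": -4,"twist": 0,"fingers": -1},
  {"tx": -1.5,"ty": 0,"tz": -4,"twist": 0,"fingers": -1},
  {"tx": -1.7,"ty": 0,"tz": -4,"twist": 0,"fingers": -1},
])

```text
time_s: 6.75
tcp_pos: [541.7, 34.4, 74.7]
tool_rot: [[-0.301, 0.954, -0.0], [0.954, 0.301, 0.0], [0.0, 0.0, -1.0]]
contact_force: [-1.9, 7.4, 1.8]
gripper_width: 0.0
gripper_force: 3.6
```

```bash
python3 ang.py a2
```

```text
t6.75 tcp st x-83.0 y-0.6 z74.7 F st [-7.62  0.44  1.78] toolx.ex -0.9997 tooly.ex 0.0010 w0.00
side 521 theta deg 24.0 x [-66. -22.] z [12. 33.]
side base px shift 0.4 0.26 score 0.971
scene 450 theta deg 24.1 x [-69. -23.] z [13. 33.]
scene base px shift 0.6 0.05 score 0.984
```

carry_out([
  {"tx": -0.5,"ty": 0,"tz": -4,"twist": 0,"fingers": -1},
  {"tx": -1.7,"ty": 0,"tz": -4,"twist": 0,"fingers": -1},
  {"tx": -2,"ty": 0,"tz": -4,"twist": 0,"fingers": -1},
  {"tx": -2.3,"ty": 0,"tz": -4,"twist": 0,"fingers": -1},
  {"tx": -2.8,"ty": 0,"tz": -4,"twist": 0,"fingers": -1},
  {"tx": -3,"ty": 0,"tz": -4,"twist": 0,"fingers": -1},
])

```text
time_s: 7.6
tcp_pos: [545.5, 22.2, 98.6]
tool_rot: [[-0.301, 0.954, -0.0], [0.954, 0.301, -0.0], [0.0, -0.0, -1.0]]
contact_force: [-0.3, 0.9, -0.8]
gripper_width: -0.003
gripper_force: 0.3
```

```bash
python3 ang.py a3
```

```text
t7.60 tcp st x-70.2 y-0.6 z98.6 F st [-0.97 -0.01 -0.8 ] toolx.ex -0.9997 tooly.ex 0.0010 w-0.00
side 563 theta deg 44.7 x [-54. -16.] z [20. 54.]
side base px shift 0.41 0.26 score 0.970
scene 392 theta deg 43.7 x [-57. -18.] z [20. 55.]
scene base px shift 0.58 0.06 score 0.983
```

carry_out([
  {"tx": -3.6,"ty": 0,"tz": -3.2,"twist": 0,"fingers": -1},
  {"tx": -3.6,"ty": 0,"tz": -3.2,"twist": 0,"fingers": -1},
  {"tx": -3.6,"ty": 0,"tz": -3.2,"twist": 0,"fingers": -1},
  {"tx": -3.7,"ty": 0,"tz": -2.2,"twist": 0,"fingers": -1},
  {"tx": -3.7,"ty": 0,"tz": -2.2,"twist": 0,"fingers": -1},
  {"tx": -3.7,"ty": 0,"tz": -2.2,"twist": 0,"fingers": -1},
  {"tx": -4,"ty": 0,"tz": -1.5,"twist": 0,"fingers": -1},
  {"tx": -4,"ty": 0,"tz": -1.5,"twist": 0,"fingers": -1},
  {"tx": -4,"ty": 0,"tz": -1.5,"twist": 0,"fingers": -1},
  {"tx": -4,"ty": 0,"tz": -0.5,"twist": 0,"fingers": -1},
  {"tx": -4,"ty": 0,"tz": 0,"twist": 0,"fingers": -1},
])

```text
time_s: 9.07
tcp_pos: [558.2, -17.8, 119.5]
tool_rot: [[-0.301, 0.954, 0.0], [0.954, 0.301, -0.0], [-0.0, 0.0, -1.0]]
contact_force: [-0.3, 0.1, 0.7]
gripper_width: -0.004
gripper_force: 0.3
```

```bash
python3 ang.py a4
```

```text
t9.07 tcp st x-28.2 y-0.6 z119.5 F st [-0.18 -0.27  0.73] toolx.ex -0.9997 tooly.ex 0.0009 w-0.00
side 377 theta deg 84.0 x [-12.  -0.] z [26. 78.]
side base px shift 0.42 0.26 score 0.971
scene 134 theta deg 81.1 x [-16.  -3.] z [26. 79.]
scene base px shift 0.61 0.07 score 0.983
```

carry_out([
  {"tx": -3.5,"ty": 0,"tz": -2.1,"twist": 0,"fingers": -1},
  {"tx": -3.5,"ty": 0,"tz": -2.1,"twist": 0,"fingers": -1},
  {"tx": -3.5,"ty": 0,"tz": -2.1,"twist": 0,"fingers": -1},
  {"tx": -3.5,"ty": 0,"tz": -2.1,"twist": 0,"fingers": -1},
  {"tx": -3.9,"ty": 0,"tz": 0.3,"twist": 0,"fingers": -1},
  {"tx": -3.9,"ty": 0,"tz": 0.3,"twist": 0,"fingers": -1},
  {"tx": -3.9,"ty": 0,"tz": 0.3,"twist": 0,"fingers": -1},
  {"tx": -3.9,"ty": 0,"tz": 0.3,"twist": 0,"fingers": -1},
  {"tx": -3.7,"ty": 0,"tz": 1.3,"twist": 0,"fingers": -1},
  {"tx": -3.7,"ty": 0,"tz": 1.3,"twist": 0,"fingers": -1},
  {"tx": -3.7,"ty": 0,"tz": 1.3,"twist": 0,"fingers": -1},
  {"tx": -3.7,"ty": 0,"tz": 1.3,"twist": 0,"fingers": -1},
])

```text
time_s: 10.68
tcp_pos: [571.5, -60.1, 121.4]
tool_rot: [[-0.301, 0.954, -0.0], [0.954, 0.301, 0.0], [0.0, -0.0, -1.0]]
contact_force: [0.1, 1.0, 0.6]
gripper_width: -0.0
gripper_force: 0.2
```

```bash
python3 ang.py a5
```

```text
t10.68 tcp st x16.1 y-0.7 z121.4 F st [-0.91  0.41  0.55] toolx.ex -0.9997 tooly.ex 0.0009 w-0.00
side 106 theta deg 121.2 x [28. 43.] z [46. 72.]
side base px shift 0.42 0.26 score 0.970
scene 126 theta deg 118.5 x [12. 40.] z [26. 71.]
scene base px shift 0.63 0.07 score 0.981
```

carry_out([
  {"tx": -3.2,"ty": 0,"tz": 2.2,"twist": 0,"fingers": -1},
  {"tx": -3.2,"ty": 0,"tz": 2.2,"twist": 0,"fingers": -1},
  {"tx": -3.2,"ty": 0,"tz": 2.2,"twist": 0,"fingers": -1},
  {"tx": -3.2,"ty": 0,"tz": 2.2,"twist": 0,"fingers": -1},
  {"tx": -2.5,"ty": 0,"tz": 3,"twist": 0,"fingers": -1},
  {"tx": -2.5,"ty": 0,"tz": 3,"twist": 0,"fingers": -1},
  {"tx": -2.5,"ty": 0,"tz": 3,"twist": 0,"fingers": -1},
  {"tx": -2.5,"ty": 0,"tz": 3,"twist": 0,"fingers": -1},
  {"tx": -1.7,"ty": 0,"tz": 3.5,"twist": 0,"fingers": -1},
  {"tx": -1.7,"ty": 0,"tz": 3.5,"twist": 0,"fingers": -1},
  {"tx": -1.7,"ty": 0,"tz": 3.5,"twist": 0,"fingers": -1},
])

```text
time_s: 12.15
tcp_pos: [579.9, -86.5, 89.9]
tool_rot: [[-0.301, 0.954, -0.0], [0.954, 0.301, 0.0], [0.0, -0.0, -1.0]]
contact_force: [-1.0, -0.0, -0.3]
gripper_width: 0.004
gripper_force: 0.2
```

```bash
python3 ang.py a6
```

```text
t12.15 tcp st x43.8 y-0.7 z89.9 F st [-0.29 -0.93 -0.27] toolx.ex -0.9997 tooly.ex 0.0009 w0.00
side 313 theta deg 162.7 x [25. 78.] z [10. 27.]
side base px shift 0.4 0.54 score 0.813
scene 269 theta deg 162.1 x [25. 74.] z [10. 27.]
scene base px shift 0.65 0.02 score 0.972
```

carry_out([
  {"tx": -0.5,"ty": 0,"tz": 3,"twist": 0,"fingers": -1},
  {"tx": -0.5,"ty": 0,"tz": 3,"twist": 0,"fingers": -1},
  {"tx": -0.5,"ty": 0,"tz": 3,"twist": 0,"fingers": -1},
  {"tx": 0,"ty": 0,"tz": 3,"twist": 0,"fingers": -1},
  {"tx": 0,"ty": 0,"tz": 2,"twist": 0,"fingers": -1},
  {"tx": 0,"ty": 0,"tz": 0,"twist": 0,"fingers": -1},
])

```text
time_s: 13.0
tcp_pos: [580.2, -87.8, 76.0]
tool_rot: [[-0.301, 0.954, -0.0], [0.954, 0.301, 0.0], [0.0, -0.0, -1.0]]
contact_force: [-0.5, 0.7, 0.3]
gripper_width: -0.001
gripper_force: 0.0
```

carry_out([
  {"tx": 0,"ty": 0,"tz": 1,"twist": 0,"fingers": -1},
  {"tx": 0,"ty": 0,"tz": 0,"twist": 0,"fingers": -1},
])

```text
time_s: 13.25
tcp_pos: [580.3, -87.9, 75.2]
tool_rot: [[-0.301, 0.954, 0.0], [0.954, 0.301, -0.0], [-0.0, 0.0, -1.0]]
contact_force: [0.5, 0.8, -0.2]
gripper_width: 0.002
gripper_force: 0.0
```

carry_out([
  {"tx": 0,"ty": 0,"tz": 1,"twist": 0,"fingers": -1},
  {"tx": 0,"ty": 0,"tz": 0,"twist": 0,"fingers": -1},
])

```text
time_s: 13.5
tcp_pos: [580.4, -87.9, 74.1]
tool_rot: [[-0.301, 0.954, -0.0], [0.954, 0.301, 0.0], [0.0, -0.0, -1.0]]
contact_force: [-0.5, 0.4, 0.9]
gripper_width: -0.005
gripper_force: 0.0
```

```bash
python3 ang.py a7
```

```text
t13.50 tcp st x45.3 y-0.7 z74.1 F st [-0.52 -0.39  0.89] toolx.ex -0.9997 tooly.ex 0.0009 w-0.00
side 383 theta deg 178.3 x [29. 81.] z [0. 6.]
side base px shift 0.29 0.62 score 0.648
scene 284 theta deg 178.4 x [26. 77.] z [0. 6.]
scene base px shift 0.64 -0.03 score 0.962
```

carry_out([
  {"tx": 0,"ty": 0,"tz": 1,"twist": 0,"fingers": -1},
  {"tx": 0,"ty": 0,"tz": 0,"twist": 0,"fingers": -1},
])

```text
time_s: 13.85
tcp_pos: [580.5, -87.9, 73.8]
tool_rot: [[-0.301, 0.954, 0.001], [0.954, 0.301, -0.0], [-0.0, 0.0, -1.0]]
contact_force: [-2.7, 0.5, 11.1]
gripper_width: 0.0
gripper_force: 5.7
```

carry_out([
  {"tx": 0,"ty": 0,"tz": 0.7,"twist": 0,"fingers": -1},
  {"tx": 0,"ty": 0,"tz": 0,"twist": 0,"fingers": -1},
])

```text
time_s: 14.1
tcp_pos: [580.5, -87.9, 73.6]
tool_rot: [[-0.301, 0.954, 0.001], [0.954, 0.301, -0.0], [-0.0, 0.001, -1.0]]
contact_force: [-6.0, 1.2, 20.9]
gripper_width: 0.0
gripper_force: 10.1
```

It's firmly on the stop: 21 N with no more travel. Retreating straight up and checking.

carry_out([
  {"tx": 0,"ty": 0,"tz": -2,"twist": 0,"fingers": -1},
  {"tx": 0,"ty": 0,"tz": -8,"twist": 0,"fingers": -1},
  {"tx": 0,"ty": 0,"tz": -25,"twist": 0,"fingers": -1},
  {"tx": 0,"ty": 0,"tz": -30,"twist": 0,"fingers": -1},
  {"tx": 30,"ty": -30,"tz": -30,"twist": 0,"fingers": -1},
  {"tx": 40,"ty": -30,"tz": -20,"twist": 0,"fingers": -1},
  {"tx": 40,"ty": -30,"tz": 0,"twist": 0,"fingers": -1},
  {"tx": 40,"ty": 0,"tz": 0,"twist": 0,"fingers": -1},
  {"tx": 0,"ty": 0,"tz": 0,"twist": 0,"fingers": -1},
])

```text
time_s: 15.22
tcp_pos: [448.3, 29.7, 188.0]
tool_rot: [[-0.303, 0.953, 0.0], [0.953, 0.303, 0.0], [0.0, 0.0, -1.0]]
contact_force: [0.4, -0.7, 0.6]
gripper_width: 0.002
gripper_force: 0.0
```

```bash
python3 ang.py a8
python3 - <<'E'
from h import *
a=load('a8side')['im'][190:310,250:400]; a=cv2.resize(a,None,fx=4,fy=4,interpolation=2)[:,:,::-1]
cv2.imwrite('pics/fin.png',cv2.convertScaleAbs(a,alpha=1.5,beta=15))
# plate tilt after, vs. ring side at start
from st import *
for n in('side0','scene0','a8side','a8scene'):
    f=load(n); r=(190,310,250,400) if 'side' in n else (180,290,315,415)
    v,u=np.mgrid[r[0]:r[1],r[2]:r[3]];P=world(f,np.c_[u.ravel(),v.ravel()]);S=(P-H)@np.c_[ex,ey,[0,0,1]]
    m=(abs(S[:,1])<28)&(abs(S[:,0])>20)&(abs(S[:,0])<66)&(abs(S[:,2])<12)&(S[:,0]*(1 if n[0]=='a' else -1)>0)
    q=S[m]; c=np.linalg.lstsq(np.c_[q[:,:2],np.ones(len(q))],q[:,2],rcond=None)[0]; print(n,len(q),'slope deg',np.degrees(c[0]).round(2),'z at hinge',c[2].round(1))
E
```

```text
t15.22 tcp st x-106.7 y-91.0 z188.0 F st [0.75 0.18 0.56] toolx.ex -0.9997 tooly.ex -0.0014 w0.00
side 564 theta deg 177.8 x [26. 80.] z [-0.  6.]
side base px shift 0.18 0.71 score 0.648
scene 449 theta deg 178.2 x [26. 77.] z [1. 6.]
scene base px shift 0.64 -0.02 score 0.962
side0 434 slope deg -0.93 z at hinge 3.1
scene0 357 slope deg -1.16 z at hinge 3.4
a8side 491 slope deg -0.8 z at hinge 3.6
a8scene 370 slope deg -0.35 z at hinge 3.8
```

View pics/fin.png

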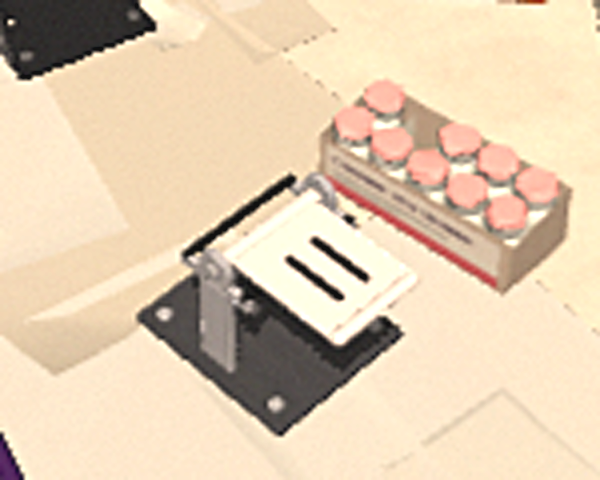

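The final crop shows the paddle level on the right with its two-bar face up. The base has moved under about 1 mm, the vial box is untouched, and the robot is clear. Handing in.

```bash
python3 -c "from cell import sign_off; print(sign_off())"
```

```text
the job is handed in; nothing more can be done
None
```

I turned the vial sign's paddle over to its other stop, level with the two-bar face up; its stand moved about 1 mm at most, nothing else was touched, and I handed the job in at about 15 s.

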